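# Prove a serviced safety hook on the sprung test pin

### The job

Pick up the safety hook by its wooden grip, lay it on the stand's deck and push its mouth onto the headed pin until the sprung latch flips shut behind the pin; the pin backs away on its spring, so push by feel and gently, never jamming it hard. Then tug the hook back until it draws the pin about a centimetre towards you, to prove that the latch holds, and let go, leaving the hook lying flat on the deck with the pin caught behind the shut latch. Leave the other things on the bench alone.

Things in the scene. Friction and masses are not known exactly. Their poses are not given: they have to be found in the camera images.
- hook_grip (a point): Safety hook: flat dark steel, 12 mm thick, 155 x 52 mm, lying flat, about 0.45 kg, with an upright wooden grip 30 mm long (x), 22 mm wide (y; close the fingers along y), 12 to 60 mm above the hook's underside. This point: middle of the grip, 36 mm above the underside. +x points out of the hook's mouth, z up. The tail eye ends 52 mm behind this point.
- hook_seat (a point): Bottom of the hook's throat, 49.5 mm ahead (hook's +x) of the grip's middle and 6 mm above the underside: where the axis of a pin fully home lies. The throat is a slot 19 mm wide along the hook's x, open at the front.
- hook_mouth (a point): Front end of the hook's mouth, between the tips of the prongs, on the centre line, 102 mm ahead of the grip's middle. The tips flare from the 19 mm slot to about 33 mm apart.
- latch (a joint): Sprung latch, a 23 mm steel tongue across the mouth, hinged on the +y prong, 78 mm ahead of the grip: 0 rad = shut; a pin pushed in folds it inwards past 0.9 (most 1.3), then it flips back to 0 behind the pin. It gives only at roughly 6 to 14 N and never opens outwards. Shut, it leaves the pin about 20 mm of play (axis 50 to 72 mm ahead of the grip's middle).
- stand: Test stand, fixed: grey steel deck 250 mm long (its x, -180 to +70 mm), 110 mm wide, top 20 mm above the table. Origin on the table below the pin's rest place. The hook is laid on it at the -x side of the pin, mouth forward, and pushed along the stand's +x. Held 1 to 3 mm clear of the deck it goes easier: the push tips its nose down, and rubbing can add 10 N to what the hand feels.
- pin: Upright steel pin on the stand, 14 mm diameter, with a 30 mm round head, 22 to 29 mm above the deck: the hook cannot drop over it, only slide on beneath the head. It moves in an 18 mm wide slot. Origin on its axis at table height, axes as the stand's. It stands on a sprung slide and backs away when pushed. More than 25 N on it is too rough.
- slide (a joint): The pin's sprung slide, m: 0 = at rest, + = pin pushed along the stand's +x (stop at 0.036), - = drawn back to -x (stop at -0.020). It yields about 2.7 mm per newton. While the hook is pushed on, it yields some 15 to 34 mm before the latch gives, then springs back as the pin enters the throat.
- mallet: Bystander, to be left alone: wooden mallet, 60 x 110 mm head.
- open_hook: Bystander, to be left alone: plain open round-bar hook without a latch, 130 mm long.
- collar: Bystander, to be left alone: steel collar ring 52 mm wide.
- block_plane: Bystander, to be left alone: wooden hand plane 170 mm long, 90 mm high.
Mind the look-alikes: they are no part of the job. Leave any orange or purple look-alike of the part that bears hook_grip alone.

How it is judged:
By the outcome, as a careful person would: the job done as asked, in the order asked, and still so for the second after the job is handed in, with the robot touching nothing.
It also fails if it takes over 67 s, if anything falls off the work surface, if the arm or the gripper's body presses on something with over 40 N, if the wrist force passes 120 N, or if a joint passes its speed limit or range.

### The arm

A 6-joint arm with a two-finger parallel gripper is mounted at the origin on the work surface. World frame = base frame: x ahead of the robot, y to its left, z up, the work surface at z = 0. Lengths are in m, angles in degrees, forces in N, time in s.
With the tool pointing down it reaches from about 0.375 to 0.9 m from the base axis. Payload 3.1 kg.
Tool frame: the origin (TCP) lies at the very end of the fingers, on their centre line; the grasp point (between the pads) lies arm.grip_depth behind it (arm.grip_depth is the distance from the TCP to the grasp point, in m); z points along the fingers, y is the direction in which the jaws open and shut (so a half turn about z gives the same grasp; the last joint's range is limited). The gripper opens to 87 mm and grips with 3 to 60 N. Pads are 19 mm wide; open, the fingers measure 117 mm over their backs; the gripper's body (75 mm by 190 mm) begins 51 mm behind the grasp point.
Start: joints at [59.444, 30.224, 82.088, -0, 67.689, -10.227], TCP at [0.217, 0.586, 0.194] pointing down, gripper open.
Joint ranges: [-176.69, 176.69], [-43.24, 126.21], [12.49, 139.97], [-82, 262], [0, 151.66], [-163.58, 163.58]. Speed limits (degrees/s): [159.86, 159.86, 180, 180, 180, 180].

### API

Orientations are given as a 3x3 rotation matrix whose columns are the frame's x, y, z axes.
In Python, from workcell import arm gives the robot as it stands.
- The arm moves only by the tool jog_arm, never from a script. Its argument "plan" is a list of rows, each a list of 3 entries, a list of its own where there are three numbers: the shift along the tool's x, y, z in mm, then the turn, a rotation vector about the tool's x, y, z in degrees, then the finger opening in mm, from 0 to 87. In form: [[[x, y, z], [wx, wy, wz], claw], ...]. A call has 1 to 10 rows; each row is the pose to reach, as a shift and turn from the pose commanded when the call began, along the tool's axes at that moment; what a row does not reach only later rows make up. A row lasts 1/12 s, in which the tool goes at most 41.7 mm and 7.16 degrees, less where a joint would pass 70% of its speed; a pose out of reach is approached as far as the arm can. A call with a gripper value outside its range is refused whole. The fingers move at their own pace and stop on an object; "newtons" is the grip in N (left out, the last holds). Time passes only in rows, so rows that repeat a pose let the fingers close. It gives the time, the measured TCP pose, the force and the opening at its end, in the units of the state.
- arm.observe(): the state, without advancing time (a new reading comes with each control period).
- arm.read_camera(name): name is "side" or "top" or "wrist"; returns the picture (384x512x3 uint8, red, green, blue); there is no depth.
- arm.calibration(name): a dict with "fx", "fy", "cx", "cy" (pixels), "camera_from_world" (4x4, takes a point from world to camera coordinates); the wrist camera has in their place "T_tool_cam" (4x4, takes a point from camera to tool coordinates, whose origin is the TCP and whose axes are the flange's). Camera axes: x right, y up, looking along -z (the intrinsics and any distortion apply to the point x, -y, -z); pixel columns grow to the right and rows downward; lengths in m; the calibration is good to about 2 mm. A picture is of the moment at which its call begins: read the wrist's pose just before it. calibration takes no time and is no camera call.
- arm.hand_in(): hands the job in, once; it reports no verdict.
The state is a dict: "time_s": time; "qpos": joint angles; "qd": joint speeds; "joint_torque": joint torques, N m; "eef_pos": TCP position; "tcp_rot": TCP orientation; "ft_force": force on the tool from outside, world axes, zero at the start; "moment": the same for the moment, N m; "gripper_width": opening from 0.0 (shut) to 1.0 (fully open).
Only numpy, scipy, OpenCV 4.12 (cv2) and the standard library are available. Lean on these libraries where they do the work, as an engineer would, in place of code of your own. Each camera call takes 0.05 s, during which the arm holds its last target.

## Working session

There is one attempt and no reset: what is moved stays moved. The work goes in short steps, Python scripts to look and compute and a tool call to move; the robot and the scene stay as the last step left them, time stands still between calls to the robot, and variables do not carry over. Pictures are saved under pics/ and viewed, and the job is handed in when it is done.

Besides the shell and the picture viewer there is one more tool, called as a command line: name --argument value ..., lists and objects as JSON in quotes. jog_arm: Moves the arm, as the interface text tells. Its arguments: {"type":"object","properties":{"plan":{"type":"array","items":{"type":"array"}},"newtons":{"type":"number"}},"required":["plan"]}

```bash
ls; mkdir -p pics; python3 - <<'E'
from workcell import arm
import cv2,json
s=arm.observe();print(s);print(arm.grip_depth)
for n in("side","top","wrist"):
    im=arm.read_camera(n);cv2.imwrite(f"pics/{n}0.png",im[:,:,::-1]);c=arm.calibration(n);print(n,c)
E
```

```text
pics
{'time_s': 0.0, 'qpos': array([ 5.94462534e+01,  3.02797470e+01,  8.21549948e+01,  2.75637298e-03,
        6.76902420e+01, -1.02268411e+01]), 'qd': array([-0.06224468,  0.04919878, -0.00531543, -0.09648174,  0.01117953,
       -0.04441581]), 'joint_torque': array([ 1.26564151e-03, -4.40049613e+01, -1.76590276e+01,  6.30921288e-02,
        5.83816285e-02, -1.85682702e-04]), 'eef_pos': array([0.21665864, 0.58540991, 0.19337106]), 'tcp_rot': array([[-9.37719306e-01,  3.47391980e-01, -1.14722231e-03],
       [ 3.47393607e-01,  9.37717568e-01, -1.85587407e-03],
       [ 4.31054749e-04, -2.13882664e-03, -9.99997620e-01]]), 'ft_force': array([-0.38440241,  0.88839211, -0.62467456]), 'moment': array([ 0.0668147 , -0.0833303 ,  0.04275515]), 'gripper_width': 0.9993355449481629}
0.0187
side {'fx': 488.1352484208245, 'fy': 488.1352484208245, 'cx': 258.5283511485114, 'cy': 198.34203649951147, 'camera_from_world': array([[ 0.93885048, -0.34432084, -0.00171562, -0.4672152 ],
       [ 0.25303099,  0.68653649,  0.68164725, -0.16356835],
       [-0.23352752, -0.64039895,  0.73167895, -1.25362822
[... 203 characters left out ...]
.08015444, -0.99678171,  0.00121987, -0.02732041],
       [ 0.9674948 ,  0.07809375,  0.24053103, -0.52382102],
       [-0.2398522 , -0.01809941,  0.97064068, -1.11817174],
       [ 0.        ,  0.        ,  0.        ,  1.        ]])}
wrist {'fx': 314.9639072542327, 'fy': 314.9639072542327, 'cx': 255.75232428134328, 'cy': 197.31561131000277, 'T_tool_cam': array([[ 1.09933490e-03,  9.53137038e-01,  3.02536905e-01,
         8.29797587e-02],
       [ 9.99999395e-01, -1.03811496e-03, -3.63157063e-04,
         2.64601367e-04],
       [-3.20703593e-05,  3.02537122e-01, -9.53137602e-01,
        -1.90914370e-01],
       [ 0.00000000e+00,  0.00000000e+00,  0.00000000e+00,
         1.00000000e+00]])}
```

View pics/side0.png

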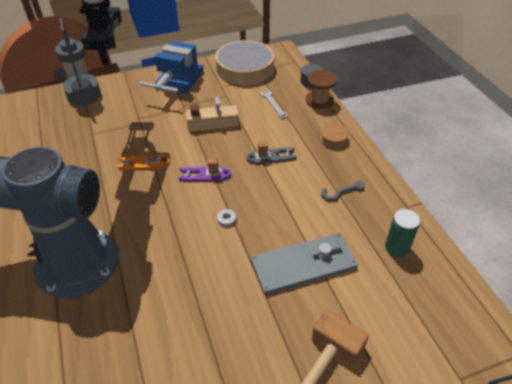

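View pics/top0.png

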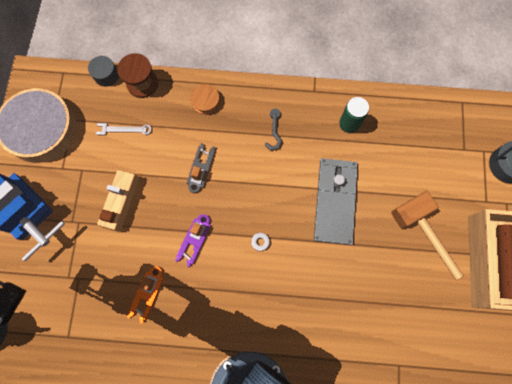

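View pics/wrist0.png

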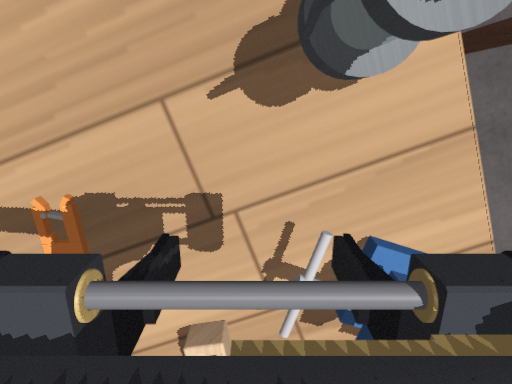

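```bash
cat > h.py <<'E'
import numpy as np,cv2
from workcell import arm
def cam(name,state=None):
    c=arm.calibration(name)
    if name=="wrist":
        s=state; T=np.eye(4);T[:3,:3]=s['tcp_rot'];T[:3,3]=s['eef_pos'];W=T@c['T_tool_cam']
    else: W=np.linalg.inv(c['camera_from_world'])
    return c,W
def ray(name,uv,state=None):
    c,W=cam(name,state)
    d=np.array([(uv[0]-c['cx'])/c['fx'],-(uv[1]-c['cy'])/c['fy'],-1.])
    return W[:3,3],W[:3,:3]@d
def onz(name,uv,z,state=None):
    o,d=ray(name,uv,state);return o+d*(z-o[2])/d[2]
def tri(rs):
    A=np.zeros((3,3));b=np.zeros(3)
    for o,d in rs:
        d=d/np.linalg.norm(d);P=np.eye(3)-np.outer(d,d);A+=P;b+=P@o
    p=np.linalg.solve(A,b);return p,[np.linalg.norm((np.eye(3)-np.outer(d,d)/(d@d))@(p-o)) for o,d in rs]
def proj(name,p,state=None):
    c,W=cam(name,state);q=np.linalg.inv(W)@np.r_[p,1];return np.array([c['cx']+c['fx']*q[0]/-q[2],c['cy']-c['fy']*q[1]/-q[2]])
E
python3 - <<'E'
import cv2
t=cv2.imread('pics/top0.png');s=cv2.imread('pics/side0.png')
cv2.imwrite('pics/z1.png',cv2.hconcat([cv2.resize(t[135:205,170:240],(400,400),interpolation=0),cv2.resize(s[125:195,237:307],(400,400),interpolation=0)]))
cv2.imwrite('pics/z2.png',cv2.hconcat([cv2.resize(t[150:250,290:380],(360,400),interpolation=0),cv2.resize(s[225:300,245:365],(440,400),interpolation=0)]))
E
```

```text
(no output)
```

View pics/z1.png

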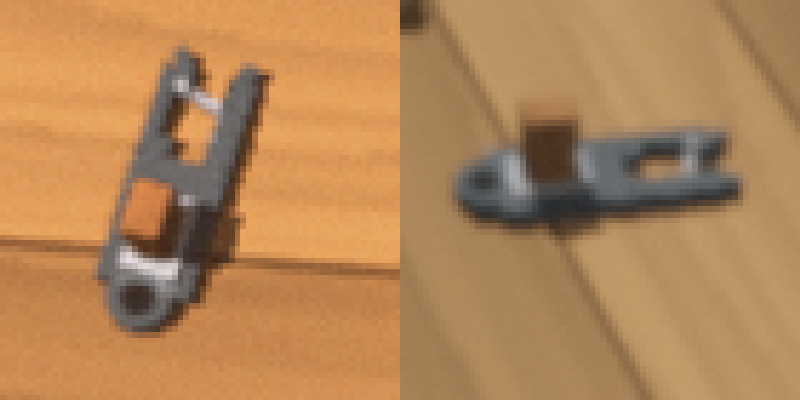

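View pics/z2.png

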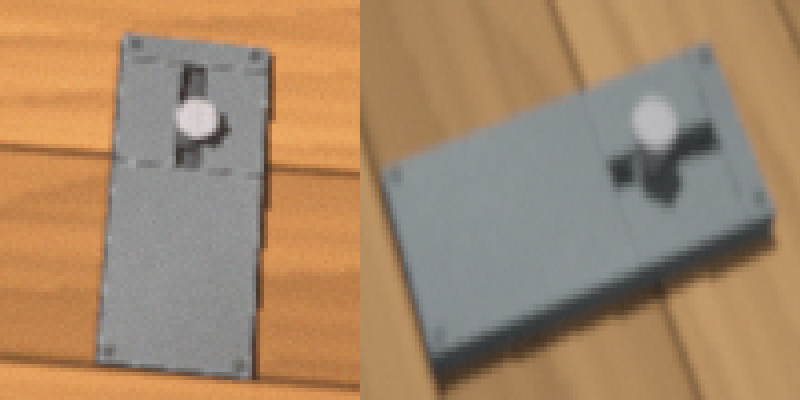

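```bash
python3 - <<'E'
from h import *
np.set_printoptions(precision=4,suppress=True)
print('griptop',tri([ray('top',(195.9,170.9)),ray('side',(262.9,143.9))]))
print('pinhead',tri([ray('top',(339.25,179.25)),ray('side',(326,247.9))]))
C=[onz('top',p,.02) for p in[(320.75,158.25),(357.5,162.5),(353,244.5),(314.5,240.5)]]
print(C);
for a,b in((0,1),(1,2),(2,3),(3,0)):
    d=C[a]-C[b];print(np.linalg.norm(d),np.degrees(np.arctan2(d[1],d[0])))
S=[((p[0]-360)/3.667+245,p[1]/5.333+225) for p in[(707,42),(775,215),(437,365),(382,168)]]
print([onz('side',p,.02) for p in S])
# hook: tail eye, prong tips at z=.012
for n,p in(('top',(182,45)),('top',(262,68)),('top',(138,332))): print(n,onz(n,(p[0]/5.714+170,p[1]/5.714+135),.012))
for n,p in(('side',(728,140)),('side',(738,185)),('side',(457,188))): print(n,onz(n,((p[0]-400)/5.714+237,p[1]/5.714+125),.012))
E
```

```text
griptop (array([0.5864, 0.2056, 0.057 ]), [np.float64(0.0008777174566836914), np.float64(0.0008777174566837063)])
pinhead (array([ 0.5994, -0.2098,  0.0452]), [np.float64(0.0019510032345298179), np.float64(0.0019510032345301251)])
[array([ 0.6661, -0.1562,  0.02  ]), array([ 0.6616, -0.2665,  0.02  ]), array([ 0.4145, -0.2597,  0.02  ]), array([ 0.4171, -0.1497,  0.02  ])]
0.11035324294876495 87.64493412018287
0.2472200800829709 -1.5769296806100928
0.11003976764373345 -91.36531377463575
0.2491253505438723 178.49299787496068
[array([ 0.6674, -0.1607,  0.02  ]), array([ 0.664 , -0.2703,  0.02  ]), array([ 0.4188, -0.2668,  0.02  ]), array([ 0.4215, -0.1522,  0.02  ])]
top [0.6892 0.2063 0.012 ]
top [0.6796 0.1624 0.012 ]
top [0.5303 0.211  0.012 ]
side [0.6892 0.1954 0.012 ]
side [0.6799 0.1598 0.012 ]
side [0.5368 0.2101 0.012 ]
```

```bash
cat >> h.py <<'E'
from scipy.spatial.transform import Rotation as Ro
def Rdown(yawx):
    a=np.radians(yawx);x=np.array([np.cos(a),np.sin(a),0]);z=np.array([0,0,-1.]);return np.c_[x,np.cross(z,x),z]
def rel(p,yawx):
    s=arm.observe();R=s['tcp_rot'];print('t',round(s['time_s'],2),'shift mm',(R.T@(np.array(p)-s['eef_pos'])*1e3).round(1),'rot',np.degrees(Ro.from_matrix(R.T@Rdown(yawx)).as_rotvec()).round(2),'F',s['ft_force'].round(1),'w',s['gripper_width'])
E
python3 -c "
from h import *
rel([.675,.182,.12],168.8)"
```

```text
t 0.15 shift mm [-569.9 -219.1   73.8] rot [-0.09 -0.02 -9.13] F [ 0.5 -0.4  0.4] w 1.0003364078055637
```

jog_arm --plan '[[[-35,-14,0],[0,0,-1],87],[[-75,-29,5],[0,0,-3],87],[[-114,-44,10],[0,0,-5],87],[[-152,-58,15],[0,0,-7],87],[[-190,-73,20],[0,0,-9.1],87],[[-228,-88,25],[0,0,-9.1],87],[[-266,-102,30],[0,0,-9.1],87],[[-304,-117,35],[0,0,-9.1],87],[[-342,-131,40],[0,0,-9.1],87],[[-380,-146,45],[0,0,-9.1],87]]'

```text
time_s: 0.98
eef_pos: [0.5238, 0.3156, 0.1489]
tcp_rot: [[-0.981, 0.195, -0.0], [0.195, 0.981, 0.0], [0.0, -0.0, -1.0]]
ft_force: [-0.2, 0.1, 0.3]
gripper_width: 0.997
```

```bash
python3 -c "
from h import *
rel([.675,.182,.12],168.8)"
```

```text
t 0.98 shift mm [-174.3 -101.6   28.8] rot [-0.   -0.02 -0.04] F [-0.2  0.1  0.3] w 0.9973592580243449
```

jog_arm --plan '[[[-36,-21,6],[0,0,0],87],[[-72,-42,12],[0,0,0],87],[[-105,-62,18],[0,0,0],87],[[-135,-80,23],[0,0,0],87],[[-155,-92,27],[0,0,0],87],[[-165,-97,28],[0,0,0],87],[[-165,-97,28],[0,0,0],87],[[-165,-97,28],[0,0,0],87]]'

```text
time_s: 1.65
eef_pos: [0.6647, 0.1903, 0.1209]
tcp_rot: [[-0.981, 0.195, -0.002], [0.195, 0.981, 0.001], [0.002, 0.0, -1.0]]
ft_force: [-0.4, -1.4, 0.7]
gripper_width: 0.999
```

```bash
python3 -c "
from h import *
s=arm.observe();import pickle;pickle.dump(s,open('w1.pkl','wb'));im=arm.read_camera('wrist');cv2.imwrite('pics/w1.png',im[:,:,::-1])
print(s['qd'])
rel([.675,.182,.12],168.8)"
```

```text
[ 1.78921882 -1.02786559  1.39727338  0.17526016  0.11974697 -0.03013843]
t 1.7 shift mm [-12.4  -6.8   1.2] rot [ 0.01 -0.11  0.01] F [-0.2  0.1 -0.1] w 1.004575084410755
```

View pics/w1.png

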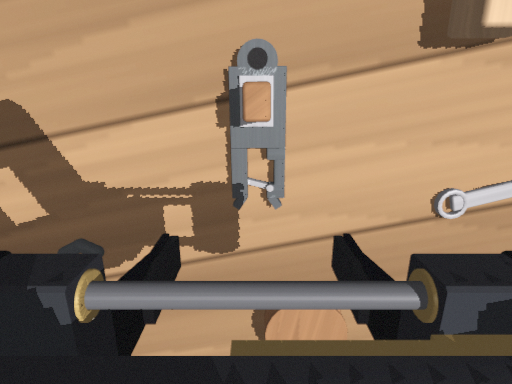

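```bash
python3 - <<'E'
from h import *
import pickle
np.set_printoptions(precision=4,suppress=True)
s=pickle.load(open('w1.pkl','rb'));im=cv2.imread('pics/w1.png')
hsv=cv2.cvtColor(im,cv2.COLOR_BGR2HSV)
# grip
roi=np.zeros(im.shape[:2],np.uint8);roi[78:126,238:275]=1
print(im[100,257],im[40,300],im[130,250],im[70,262])
m=((hsv[...,1]>90)&(roi>0)).astype(np.uint8)
c=max(cv2.findContours(m,0,2)[0],key=cv2.contourArea);r=cv2.minAreaRect(c);print('grip',r)
g=r[0]
print('onz .06',onz('wrist',g,.06,s),'tri',tri([ray('wrist',g,s),ray('top',(195.9,170.9)),ray('side',(262.9,143.9))]))
b=cv2.boxPoints(r);print(np.array([onz('wrist',p,.06,s) for p in b]))
# steel body
m=((hsv[...,1]<80)&(hsv[...,2]<150)).astype(np.uint8);roi[:]=0;roi[35:212,222:295]=1;m&=roi
m=cv2.morphologyEx(m,cv2.MORPH_OPEN,np.ones((3,3)))
# edges rows 125-150 and 70-75
ax=[]
for rr in list(range(125,185,4)):
    xs=np.where(m[rr])[0];L,R=xs.min()-.5,xs.max()+.5
    a,bb=onz('wrist',(L,rr),.012,s),onz('wrist',(R,rr),.012,s);ax.append((a+bb)/2);print(rr,L,R,np.linalg.norm(a-bb).round(4),((a+bb)/2)[:2])
ax=np.array(ax);v=np.polyfit(ax[:,0],ax[:,1],1);print('yaw',np.degrees(np.arctan(v[0])))
e=onz('wrist',(257.5,57.5),.012,s);f=onz('wrist',(258,200),.012,s);print('eye',e,'yaw eye-grip',np.degrees(np.arctan2(*(ax[:6].mean(0)-e)[[1,0]])))
E
```

```text
[113 156 203] [110 149 187] [131 128 123] [151 147 144]
grip ((256.0, 101.5), (39.0, 26.0), 90.0)
onz .06 [0.5863 0.2063 0.06  ] tri (array([0.5865, 0.206 , 0.0566]), [np.float64(0.00033249605440849013), np.float64(0.0008511719864981523), np.float64(0.000962252273745545)])
[[0.5706 0.1994 0.06  ]
 [0.5744 0.2186 0.06  ]
 [0.6025 0.2134 0.06  ]
 [0.5986 0.1935 0.06  ]]
125 229.5 284.5 0.0512 [0.6075 0.2031]
129 229.5 285.5 0.0523 [0.6112 0.2028]
133 229.5 284.5 0.0516 [0.6147 0.2017]
137 229.5 284.5 0.0518 [0.6183 0.2009]
141 229.5 284.5 0.052 [0.622  0.2002]
145 230.5 284.5 0.0512 [0.6258 0.2   ]
149 230.5 284.5 0.0514 [0.6295 0.1992]
153 230.5 284.5 0.0516 [0.6333 0.1985]
157 230.5 284.5 0.0518 [0.6371 0.1977]
161 230.5 284.5 0.052 [0.6409 0.197 ]
165 230.5 284.5 0.0522 [0.6447 0.1962]
169 230.5 284.5 0.0524 [0.6486 0.1955]
173 230.5 283.5 0.0517 [0.6524 0.1942]
177 231.5 284.5 0.0519 [0.6565 0.1944]
181 231.5 283.5 0.0511 [0.6604 0.1932]
yaw -10.602335108899023
eye [0.5508 0.2147 0.012 ] yaw eye-grip -11.371471233359415
```

```bash
python3 -c "
from h import *
rel([.5865,.206,.09],169.1)"
```

```text
t 1.7 shift mm [79.  -0.4 31.4] rot [ 0.01 -0.11 -0.29] F [-0.2  0.1 -0.1] w 1.004575084410755
```

jog_arm --plan '[[[30,0,8],[0,0,-0.3],87],[[60,0,20],[0,0,-0.3],87],[[79,0,31],[0,0,-0.3],87],[[79,0,31],[0,0,-0.3],87],[[79,0,31],[0,0,-0.3],87],[[79,0,31],[0,0,-0.3],87]]'

```text
time_s: 2.2
eef_pos: [0.5892, 0.2066, 0.0915]
tcp_rot: [[-0.982, 0.188, 0.003], [0.188, 0.982, 0.0], [-0.003, 0.001, -1.0]]
ft_force: [2.2, -0.2, -0.3]
gripper_width: 1.0
```

```bash
python3 -c "
from h import *
print(arm.observe()['qd'].round(2))
rel([.5865,.206,.019],169.1)"
```

```text
[-0.98  0.35 -1.87 -0.16 -0.   -0.02]
t 2.2 shift mm [ 2.8 -1.2 72.5] rot [0.06 0.17 0.08] F [ 2.2 -0.2 -0.3] w 1.000069877796678
```

jog_arm --plan '[[[1,-1,15],[0,0,0],87],[[1,-1,35],[0,0,0],87],[[1,-1,50],[0,0,0],87],[[1,-1,62],[0,0,0],87],[[1,-1,72],[0,0,0],87],[[1,-1,72],[0,0,0],87],[[1,-1,72],[0,0,0],87],[[1,-1,72],[0,0,0],87]]'

```text
time_s: 2.87
eef_pos: [0.588, 0.2046, 0.019]
tcp_rot: [[-0.982, 0.19, 0.002], [0.19, 0.982, 0.0], [-0.002, 0.001, -1.0]]
ft_force: [-0.4, -0.4, 0.3]
gripper_width: 1.003
```

```bash
python3 -c "
from h import *
print(arm.observe()['qd'].round(2))
rel([.5865,.206,.019],169.1)
im=arm.read_camera('wrist');cv2.imwrite('pics/w2.png',im[:,:,::-1])"
```

```text
[-0.01 -0.6   0.09 -0.03 -0.01  0.03]
t 2.87 shift mm [1.7 1.1 0. ] rot [ 0.03  0.09 -0.03] F [-0.4 -0.4  0.3] w 1.0033242203218158
```

View pics/w2.png

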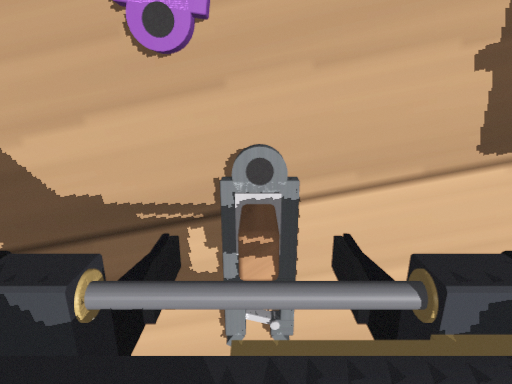

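jog_arm --plan '[[[1.5,1,0],[0,0,0],87],[[1.5,1,0],[0,0,0],60],[[1.5,1,0],[0,0,0],30],[[1.5,1,0],[0,0,0],10],[[1.5,1,0],[0,0,0],10],[[1.5,1,0],[0,0,0],10],[[1.5,1,0],[0,0,0],10],[[1.5,1,0],[0,0,0],10],[[1.5,1,0],[0,0,0],10],[[1.5,1,0],[0,0,0],10]]' --newtons 55

```text
time_s: 3.75
eef_pos: [0.5857, 0.2057, 0.0183]
tcp_rot: [[-0.982, 0.19, -0.0], [0.19, 0.982, -0.0], [0.0, -0.0, -1.0]]
ft_force: [-0.1, -0.3, 1.2]
gripper_width: 0.403
```

jog_arm --plan '[[[0,0,0],[0,0,0],10],[[0,0,0],[0,0,0],10],[[0,0,0],[0,0,0],10],[[0,0,0],[0,0,0],10]]'

```text
time_s: 4.08
eef_pos: [0.5858, 0.206, 0.0183]
tcp_rot: [[-0.982, 0.19, 0.0], [0.19, 0.982, 0.0], [-0.0, 0.0, -1.0]]
ft_force: [-0.3, 0.6, -0.7]
gripper_width: 0.247
```

```bash
python3 -c "
from h import *
np.set_printoptions(precision=3,suppress=True)
print(tri([ray('top',(357,107)),ray('side',(406,217))]), tri([ray('top',(275,113)),ray('side',(360,186))]),tri([ray('top',(427,201)),ray('side',(342,325))]))
print('pin',onz('top',(339.25,179.25),.049),onz('side',(326,247.9),.049))
rel([.68,-.212,.17],178.4)"
```

```text
(array([ 0.794, -0.24 ,  0.119]), [np.float64(0.0014473761628974234), np.float64(0.0014473761628969036)]) (array([ 0.812, -0.009,  0.001]), [np.float64(0.0007565730342230437), np.float64(0.0007565730342227873)]) (array([ 0.531, -0.439,  0.1  ]), [np.float64(0.007405700943999631), np.float64(0.007405700943999552)])
pin [ 0.596 -0.209  0.049] [ 0.6   -0.212  0.049]
t 4.08 shift mm [-171.8 -392.5 -151.8] rot [ 0.02  0.01 -9.34] F [-0.3  0.6 -0.7] w 0.24695971426997393
```

jog_arm --plan '[[[0,0,-8],[0,0,0],10],[[0,0,-25],[0,0,0],10],[[0,0,-50],[0,0,0],10],[[0,0,-78],[0,0,0],10],[[-3,-8,-106],[0,0,0],10],[[-10,-26,-132],[0,0,-1],10],[[-20,-52,-155],[0,0,-2],10],[[-31,-81,-172],[0,0,-3],10],[[-42,-110,-180],[0,0,-4.5],10],[[-53,-139,-182],[0,0,-6],10]]'

```text
time_s: 4.92
eef_pos: [0.6117, 0.0578, 0.2026]
tcp_rot: [[-0.996, 0.084, 0.002], [0.084, 0.996, -0.001], [-0.003, -0.0, -1.0]]
ft_force: [0.5, -0.9, -5.4]
gripper_width: 0.245
```

```bash
python3 -c "
from h import *
rel([.66,-.212,.20],178.4)"
```

```text
t 4.92 shift mm [ -70.7 -264.8    2.9] rot [-0.03  0.14 -3.21] F [ 0.5 -0.9 -5.4] w 0.2449713047513883
```

jog_arm --plan '[[[-8,-30,0],[0,0,-1],10],[[-16,-60,0],[0,0,-2],10],[[-24,-92,0],[0,0,-3],10],[[-33,-124,0],[0,0,-3.2],10],[[-41,-156,0],[0,0,-3.2],10],[[-50,-188,0],[0,0,-3.2],10],[[-58,-216,0],[0,0,-3.2],10],[[-63,-236,0],[0,0,-3.2],10],[[-66,-248,0],[0,0,-3.2],10],[[-67,-251,0],[0,0,-3.2],10]]'

```text
time_s: 5.75
eef_pos: [0.6558, -0.199, 0.1995]
tcp_rot: [[-0.999, 0.033, -0.002], [0.033, 0.999, -0.0], [0.002, -0.0, -1.0]]
ft_force: [-0.1, -0.2, -4.5]
gripper_width: 0.247
```

jog_arm --plan '[[[0,0,0],[0,0,0],10],[[0,0,0],[0,0,0],10],[[0,0,0],[0,0,0],10],[[0,0,0],[0,0,0],10],[[0,0,0],[0,0,0],10]]'

```text
time_s: 6.17
eef_pos: [0.6565, -0.1952, 0.2005]
tcp_rot: [[-1.0, 0.028, -0.0], [0.028, 1.0, 0.0], [0.0, 0.0, -1.0]]
ft_force: [0.2, 0.2, -5.2]
gripper_width: 0.245
```

```bash
python3 -c "
from h import *
rel([.66,-.212,.20],178.4)
s=arm.observe();import pickle;pickle.dump(s,open('w3.pkl','wb'));im=arm.read_camera('wrist');cv2.imwrite('pics/w3.png',im[:,:,::-1])"
```

```text
t 6.17 shift mm [ -3.9 -16.7   0.5] rot [ 0.02 -0.01 -0.03] F [ 0.2  0.2 -5.2] w 0.245128814595379
```

View pics/w3.png

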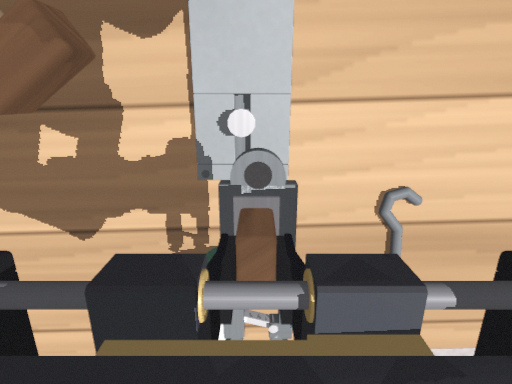

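```bash
python3 - <<'E'
from h import *
import pickle
np.set_printoptions(precision=4,suppress=True)
s=pickle.load(open('w3.pkl','rb'));im=cv2.imread('pics/w3.png');hsv=cv2.cvtColor(im,cv2.COLOR_BGR2HSV)
m=((hsv[...,2]>195)&(hsv[...,1]<40)).astype(np.uint8);m[:,:215]=0;m[:,270:]=0;m[:100]=0;m[145:]=0
c=max(cv2.findContours(m,0,2)[0],key=cv2.contourArea);print(cv2.minEnclosingCircle(c),cv2.boundingRect(c))
x,y,w,h=cv2.boundingRect(c);g=(x+w/2-.5,y+h/2-.5)
print('head',g,onz('wrist',g,.049,s),'tri',tri([ray('wrist',g,s),ray('top',(339.25,179.25)),ray('side',(326,247.9))]))
Ls=[];Rs=[]
for r in range(2,150,6):
    row=hsv[r,:,1].astype(int)
    g=np.where(row[150:330]<60)[0]+150
    L,R=g.min()-.5,g.max()+.5
    a,b=onz('wrist',(L,r),.02,s),onz('wrist',(R,r),.02,s);Ls.append(a);Rs.append(b)
    if r%24==2:print(r,L,R,np.linalg.norm(a-b),(a+b)/2)
for P in(Ls,Rs):
    P=np.array(P);v=np.polyfit(P[:,0],P[:,1],1);print('yaw',np.degrees(np.arctan(v[0])),'y@.6',np.polyval(v,.6),'res',np.abs(np.polyval(v,P[:,0])-P[:,1]).max())
# hook in hand: eye, body edges depth: z = tcp z-.018+.012
z=s['eef_pos'][2]-.006
for p in((258,175),(258.5,159)): 
    q=onz('wrist',p,z,s);print(s['tcp_rot'].T@(q-s['eef_pos']))
for r in (188,195):
    row=hsv[r,:,2].astype(int);print(r,row[212:304])
E
```

```text
((250.2948760986328, 116.5), 24.94266700744629) (228, 100, 42, 37)
head (248.5, 118.0) [ 0.5942 -0.2009  0.049 ] tri (array([ 0.5979, -0.2066,  0.0444]), [np.float64(0.00649456950849139), np.float64(0.003009400602620996), np.float64(0.004646721349466291)])
2 187.5 293.5 0.10959552317421567 [ 0.4793 -0.2059  0.02  ]
26 188.5 293.5 0.11079899901128096 [ 0.5015 -0.2063  0.02  ]
50 190.5 292.5 0.10989825690373319 [ 0.5246 -0.2067  0.02  ]
74 191.5 291.5 0.11005936529001438 [ 0.5487 -0.2077  0.02  ]
98 192.5 290.5 0.11022755197343194 [ 0.5739 -0.2088  0.02  ]
122 194.5 289.5 0.10925327991805138 [ 0.6002 -0.2093  0.02  ]
146 195.5 288.5 0.10941067406804009 [ 0.6277 -0.2104  0.02  ]
yaw -1.709869245164938 y@.6 -0.2643526040373501 res 0.0007003394214218361
yaw -1.7330235069457174 y@.6 -0.15430857816479626 res 0.000551157924272766
[0.0354 0.0016 0.006 ]
[0.0458 0.0019 0.006 ]
188 [228 227 227 227 227 226 154  71  78  73  76  78  77  74  76  76  74  75
  75  74  73  74  74  74  73  75  73  73  74 155 171 173 168 170 172 193
 197 177 158 190 171 131 116 104 102 106 103  93 103 106 121 135 198 187
 176 175 164 172 166 172 176 195 180 192 199 191 180 158 160 176 179 176
 156 104  73  73  75  73  73  74  75  74  73  70  73 111 219 234 234 233
 234 233]
195 [224 224 224 223 223 223 164  84  76  76  76  74  74  74  72  76  75  76
  76  74  73  81  81  81  82  79  77  79  81  81  80  80  77  78  80  77
  78  78  78  79  79  81  80  81  80  79  77  78  77  79  76  78  80  77
  80  79  80  76  79  79  76  76  78  76  77  78  78  76  73  74  73  73
  73  74  74  76  74  73  72  75  73  74  74  73  72 153 223 233 233 233
 233 233]
```

```bash
python3 - <<'E'
from h import *
import pickle
np.set_printoptions(precision=4,suppress=True)
s=pickle.load(open('w3.pkl','rb'));im=cv2.imread('pics/w3.png');hsv=cv2.cvtColor(im,cv2.COLOR_BGR2HSV)
print(hsv[110,222:262].tolist()[::3], hsv[112,270])
m=((hsv[...,2]>232)&(hsv[...,1]<40)).astype(np.uint8);m[:,:215]=0;m[:,270:]=0;m[:100]=0;m[145:]=0
c=max(cv2.findContours(m,0,2)[0],key=cv2.contourArea);print(cv2.minEnclosingCircle(c),cv2.boundingRect(c))
g=cv2.minEnclosingCircle(c)[0]
print('head',onz('wrist',g,.049,s),tri([ray('wrist',g,s),ray('top',(339.25,179.25)),ray('side',(326,247.9))]))
z=s['eef_pos'][2]-.006
for r in range(186,250,6):
    row=hsv[r,:,2].astype(int);d=np.where(row[205:315]<100)[0]+205
    L,R=d.min()-.5,d.max()+.5
    a,b=[s['tcp_rot'].T@(onz('wrist',(u,r),z,s)-s['eef_pos']) for u in(L,R)];print(r,L,R,((a+b)/2*1e3).round(1),np.linalg.norm(a-b))
E
python3 -c "
import cv2
im=cv2.imread('pics/w3.png');cv2.imwrite('pics/w3z.png',cv2.resize(im[95:255,180:340],(640,640),interpolation=0)[:600])"
```

```text
[[98, 10, 195], [105, 15, 139], [105, 15, 100], [102, 13, 100], [135, 6, 184], [130, 3, 242], [140, 3, 238], [143, 4, 245], [130, 3, 243], [105, 13, 118], [101, 10, 197], [103, 12, 198], [105, 10, 197], [107, 9, 199]] [101  10 198]
((240.97825622558594, 122.4565200805664), 13.495354652404785) (229, 109, 26, 27)
head [ 0.5986 -0.2091  0.049 ] (array([ 0.5992, -0.2096,  0.0452]), [np.float64(0.00048798486692248303), np.float64(0.0017725815939521388), np.float64(0.0021440349886639753)])
186 218.5 297.5 [28.1  1.6  6. ] 0.05123579199012927
192 218.5 296.5 [24.1  1.3  6. ] 0.05089120183382539
198 219.5 296.5 [19.9  1.6  6. ] 0.05054246579939833
204 219.5 296.5 [15.8  1.6  6. ] 0.05084986534548966
210 219.5 296.5 [11.6  1.6  6. ] 0.051161026984083244
216 219.5 295.5 [7.3 1.3 6. ] 0.05080749009904511
222 219.5 295.5 [3.  1.3 6. ] 0.05112224447454692
228 204.5 295.5 [-1.4 -3.7  6. ] 0.06159354597273796
234 220.5 295.5 [-5.8  1.7  6. ] 0.05108251011584792
240 219.5 294.5 [-10.3   1.    6. ] 0.05140493961043257
246 216.5 294.5 [-14.8   0.    6. ] 0.05380071255844705
```

View pics/w3z.png

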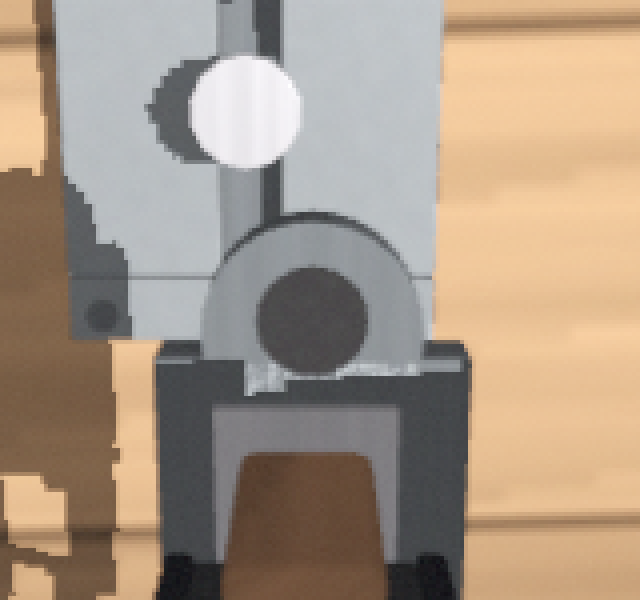

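```bash
python3 -c "
from h import *
rel([.471,-.2067,.08],178.3)"
```

```text
t 6.22 shift mm [185.2 -16.6 120.6] rot [ 0.01 -0.01  0.05] F [-0.2  0.4 -4.1] w 0.24627286505717108
```

jog_arm --plan '[[[15,-1,0],[0,0,0],10],[[42,-4,10],[0,0,0],10],[[72,-6,25],[0,0,0],10],[[102,-9,42],[0,0,0],10],[[130,-12,62],[0,0,0],10],[[155,-14,82],[0,0,0],10],[[173,-16,100],[0,0,0],10],[[182,-17,113],[0,0,0],10],[[185,-17,120],[0,0,0],10],[[185,-17,120],[0,0,0],10]]'

```text
time_s: 7.05
eef_pos: [0.4702, -0.2075, 0.0795]
tcp_rot: [[-1.0, 0.031, -0.002], [0.031, 1.0, 0.002], [0.002, 0.001, -1.0]]
ft_force: [0.5, 0.6, -4.7]
gripper_width: 0.246
```

jog_arm --plan '[[[0,0,0],[0,0,0],10],[[0,0,0],[0,0,0],10],[[0,0,0],[0,0,0],10],[[0,0,0],[0,0,0],10]]'

```text
time_s: 7.38
eef_pos: [0.4725, -0.2085, 0.0812]
tcp_rot: [[-1.0, 0.029, 0.002], [0.029, 1.0, -0.001], [-0.002, -0.001, -1.0]]
ft_force: [0.1, 0.8, -3.4]
gripper_width: 0.244
```

```bash
python3 -c "
from h import *
rel([.471,-.2067,.0425],178.3)
for n in('top','side'): cv2.imwrite(f'pics/{n}1.png',arm.read_camera(n)[:,:,::-1])
t=cv2.imread('pics/top1.png');s=cv2.imread('pics/side1.png')
cv2.imwrite('pics/z3.png',cv2.hconcat([cv2.resize(t[150:250,290:390],(400,400),interpolation=0),cv2.resize(s[200:300,245:345],(400,400),interpolation=0)]))"
```

```text
t 7.38 shift mm [ 1.6  1.8 38.7] rot [-0.08  0.12  0.01] F [ 0.1  0.8 -3.4] w 0.24361737680574655
```

View pics/z3.png

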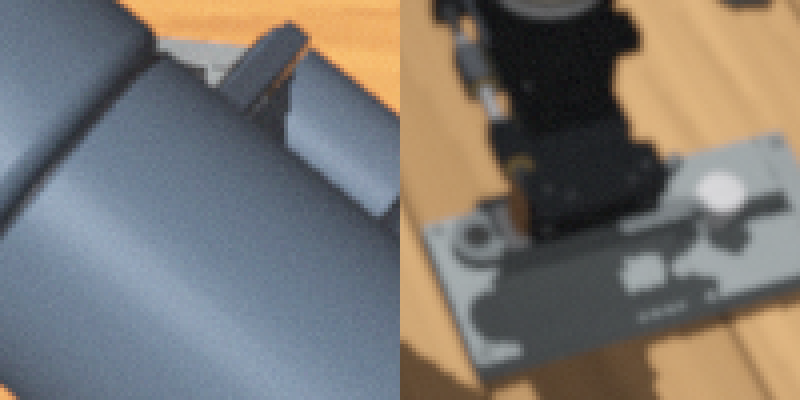

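jog_arm --plan '[[[1,1.5,8],[0,0,0],10],[[1,1.5,18],[0,0,0],10],[[1,1.5,27],[0,0,0],10],[[1,1.5,33],[0,0,0],10],[[1,1.5,37],[0,0,0],10],[[1,1.5,37],[0,0,0],10],[[1,1.5,37],[0,0,0],10],[[1,1.5,37],[0,0,0],10],[[1,1.5,37],[0,0,0],10]]'

```text
time_s: 8.23
eef_pos: [0.4706, -0.2068, 0.0437]
tcp_rot: [[-1.0, 0.03, 0.001], [0.03, 1.0, -0.001], [-0.001, -0.001, -1.0]]
ft_force: [0.2, -0.4, -4.0]
gripper_width: 0.247
```

jog_arm --plan '[[[0,0,1],[0,0,0],10],[[0,0,2],[0,0,0],10],[[0,0,3],[0,0,0],10],[[0,0,3],[0,0,0],10],[[0,0,3],[0,0,0],10],[[0,0,3],[0,0,0],10]]'

```text
time_s: 8.73
eef_pos: [0.4702, -0.2065, 0.0404]
tcp_rot: [[-1.0, 0.03, 0.0], [0.03, 1.0, -0.0], [-0.0, -0.0, -1.0]]
ft_force: [-0.4, 0.6, -3.6]
gripper_width: 0.249
```

jog_arm --plan '[[[0,0,0.7],[0,0,0],10],[[0,0,1.2],[0,0,0],10],[[0,0,1.5],[0,0,0],10],[[0,0,1.5],[0,0,0],10],[[0,0,1.5],[0,0,0],10],[[0,0,1.5],[0,0,0],10]]'

```text
time_s: 9.23
eef_pos: [0.4702, -0.2065, 0.0389]
tcp_rot: [[-1.0, 0.03, 0.0], [0.03, 1.0, -0.0], [-0.0, -0.0, -1.0]]
ft_force: [-0.5, -0.2, -4.8]
gripper_width: 0.246
```

jog_arm --plan '[[[0,0,0.7],[0,0,0],10],[[0,0,1],[0,0,0],10],[[0,0,1],[0,0,0],10],[[0,0,1],[0,0,0],10],[[0,0,1],[0,0,0],10]]'

```text
time_s: 9.65
eef_pos: [0.4702, -0.2065, 0.0382]
tcp_rot: [[-1.0, 0.03, 0.0], [0.03, 1.0, -0.0], [-0.0, -0.0, -1.0]]
ft_force: [-1.1, 2.0, 2.0]
gripper_width: 0.253
```

jog_arm --plan '[[[0,0,-1],[0,0,0],10],[[0,0,-2],[0,0,0],10],[[-3,0,-2.2],[0,0,0],10],[[-7,0,-2.2],[0,0,0],10],[[-11,0,-2.2],[0,0,0],10],[[-15,0,-2.2],[0,0,0],10],[[-18,0,-2.2],[0,0,0],10],[[-20,0,-2.2],[0,0,0],10],[[-20,0,-2.2],[0,0,0],10],[[-20,0,-2.2],[0,0,0],10]]'

```text
time_s: 10.48
eef_pos: [0.4902, -0.207, 0.04]
tcp_rot: [[-1.0, 0.03, -0.0], [0.03, 1.0, 0.0], [0.0, 0.0, -1.0]]
ft_force: [0.5, 0.2, -4.4]
gripper_width: 0.246
```

```bash
python3 -c "
from h import *
rel([.5,-.2075,.0402],178.3)
s=cv2.imwrite('pics/side2.png',arm.read_camera('side')[:,:,::-1]);cv2.imwrite('pics/w4.png',arm.read_camera('wrist')[:,:,::-1])
s=cv2.imread('pics/side2.png')
cv2.imwrite('pics/z4.png',cv2.hconcat([cv2.resize(cv2.imread('pics/w4.png'),(400,400)),cv2.resize(s[210:290,265:345],(400,400),interpolation=0)]))"
```

```text
t 10.48 shift mm [-9.8 -0.2 -0.2] rot [ 0.01 -0.02 -0.01] F [ 0.5  0.2 -4.4] w 0.2457946995751579
```

View pics/z4.png

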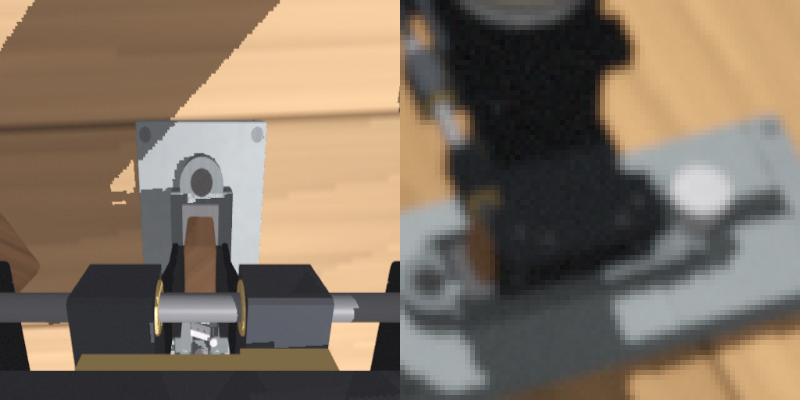

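jog_arm --plan '[[[-3,0,0],[0,0,0],10],[[-6,0,0],[0,0,0],10],[[-9,0,0],[0,0,0],10],[[-12,0,0],[0,0,0],10],[[-14,0,0],[0,0,0],10],[[-14,0,0],[0,0,0],10],[[-14,0,0],[0,0,0],10]]'

```text
time_s: 11.17
eef_pos: [0.5043, -0.2075, 0.04]
tcp_rot: [[-1.0, 0.03, -0.0], [0.03, 1.0, 0.0], [0.0, 0.0, -1.0]]
ft_force: [-0.9, 0.3, -4.8]
gripper_width: 0.245
```

jog_arm --plan '[[[-2,0,0],[0,0,0],10],[[-4,0,0],[0,0,0],10],[[-6,0,0],[0,0,0],10],[[-8,0,0],[0,0,0],10],[[-8,0,0],[0,0,0],10],[[-8,0,0],[0,0,0],10]]'

```text
time_s: 11.67
eef_pos: [0.5121, -0.2077, 0.04]
tcp_rot: [[-1.0, 0.03, -0.0], [0.03, 1.0, 0.0], [0.0, 0.0, -1.0]]
ft_force: [-0.5, 0.1, -3.3]
gripper_width: 0.246
```

jog_arm --plan '[[[-2,0,0],[0,0,0],10],[[-4,0,0],[0,0,0],10],[[-6,0,0],[0,0,0],10],[[-8,0,0],[0,0,0],10],[[-8,0,0],[0,0,0],10],[[-8,0,0],[0,0,0],10]]'

```text
time_s: 12.17
eef_pos: [0.5197, -0.2077, 0.0399]
tcp_rot: [[-1.0, 0.03, -0.001], [0.03, 1.0, 0.001], [0.001, 0.001, -1.0]]
ft_force: [-3.0, -0.4, -3.2]
gripper_width: 0.247
```

jog_arm --plan '[[[-2,0,0],[0,0,0],10],[[-4,0,0],[0,0,0],10],[[-6,0,0],[0,0,0],10],[[-8,0,0],[0,0,0],10],[[-8,0,0],[0,0,0],10],[[-8,0,0],[0,0,0],10]]'

```text
time_s: 12.67
eef_pos: [0.5274, -0.2077, 0.0397]
tcp_rot: [[-1.0, 0.03, -0.002], [0.03, 1.0, 0.001], [0.002, 0.001, -1.0]]
ft_force: [-4.5, 0.5, -4.7]
gripper_width: 0.242
```

jog_arm --plan '[[[-1.5,0,0],[0,0,0],10],[[-3,0,0],[0,0,0],10],[[-4.5,0,0],[0,0,0],10],[[-6,0,0],[0,0,0],10],[[-6,0,0],[0,0,0],10],[[-6,0,0],[0,0,0],10]]'

```text
time_s: 13.17
eef_pos: [0.532, -0.2075, 0.0397]
tcp_rot: [[-1.0, 0.03, -0.004], [0.03, 1.0, 0.002], [0.005, 0.002, -1.0]]
ft_force: [-7.7, 0.2, -1.5]
gripper_width: 0.248
```

jog_arm --plan '[[[-1.5,0,0],[0,0,0],10],[[-3,0,0],[0,0,0],10],[[-4,0,0],[0,0,0],10],[[-4,0,0],[0,0,0],10],[[-4,0,0],[0,0,0],10]]'

```text
time_s: 13.58
eef_pos: [0.535, -0.2071, 0.0396]
tcp_rot: [[-1.0, 0.029, -0.006], [0.029, 1.0, 0.003], [0.006, 0.003, -1.0]]
ft_force: [-9.4, 1.1, 0.1]
gripper_width: 0.249
```

jog_arm --plan '[[[0,0,-0.5],[0,0,0],10],[[-1,0,-1],[0,0,0],10],[[-2.5,0,-1],[0,0,0],10],[[-4,0,-1],[0,0,0],10],[[-4,0,-1],[0,0,0],10],[[-4,0,-1],[0,0,0],10]]'

```text
time_s: 14.08
eef_pos: [0.5388, -0.2065, 0.0402]
tcp_rot: [[-1.0, 0.029, -0.007], [0.029, 1.0, 0.004], [0.007, 0.004, -1.0]]
ft_force: [-8.6, 2.0, -2.7]
gripper_width: 0.246
```

```bash
python3 -c "
from h import *
rel([.5,-.2075,.0402],178.3)
s=cv2.imwrite('pics/side3.png',arm.read_camera('side')[:,:,::-1])
s=cv2.imread('pics/side3.png')
cv2.imwrite('pics/z5.png',cv2.resize(s[210:290,285:365],(600,600),interpolation=2))"
```

```text
t 14.08 shift mm [38.8 -2.1  0.3] rot [ 0.22 -0.41  0.02] F [-8.6  2.  -2.7] w 0.2462425578499079
```

View pics/z5.png

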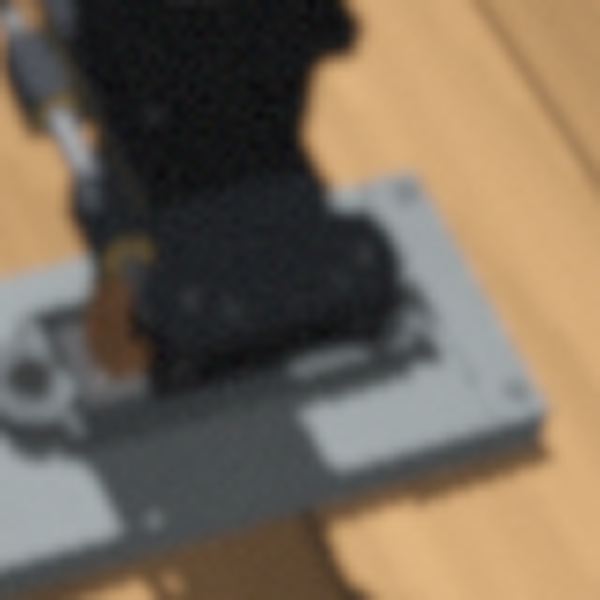

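jog_arm --plan '[[[-1.5,0,0],[0,0,0],10],[[-3,0,0],[0,0,0],10],[[-4,0,0],[0,0,0],10],[[-4,0,0],[0,0,0],10],[[-4,0,0],[0,0,0],10]]'

```text
time_s: 14.55
eef_pos: [0.5426, -0.2062, 0.0402]
tcp_rot: [[-1.0, 0.029, -0.008], [0.029, 1.0, 0.005], [0.008, 0.005, -1.0]]
ft_force: [-7.6, 3.4, -2.0]
gripper_width: 0.251
```

jog_arm --plan '[[[-1.5,0,0],[0,0,0],10],[[-3,0,0],[0,0,0],10],[[-3,0,0],[0,0,0],10],[[-3,0,0],[0,0,0],10]]'

```text
time_s: 14.88
eef_pos: [0.5456, -0.2062, 0.0402]
tcp_rot: [[-1.0, 0.029, -0.008], [0.029, 1.0, 0.005], [0.008, 0.005, -1.0]]
ft_force: [-7.9, 3.3, -1.2]
gripper_width: 0.247
```

jog_arm --plan '[[[-1.5,0,0],[0,0,0],10],[[-3,0,0],[0,0,0],10],[[-3,0,0],[0,0,0],10],[[-3,0,0],[0,0,0],10]]'

```text
time_s: 15.22
eef_pos: [0.5498, -0.2064, 0.0402]
tcp_rot: [[-1.0, 0.03, -0.005], [0.03, 1.0, 0.004], [0.005, 0.004, -1.0]]
ft_force: [-4.8, 4.5, -3.0]
gripper_width: 0.247
```

jog_arm --plan '[[[-1.5,0,0],[0,0,0],10],[[-3,0,0],[0,0,0],10],[[-3,0,0],[0,0,0],10],[[-3,0,0],[0,0,0],10]]'

```text
time_s: 15.55
eef_pos: [0.5558, -0.209, 0.041]
tcp_rot: [[-1.0, 0.03, 0.001], [0.03, 1.0, -0.0], [-0.001, -0.0, -1.0]]
ft_force: [-2.4, 1.9, -3.7]
gripper_width: 0.249
```

jog_arm --plan '[[[0,0,0],[0,0,0],10],[[0,0,0],[0,0,0],10],[[0,0,0],[0,0,0],10],[[3,0,0],[0,0,0],10],[[6,0,0],[0,0,0],10],[[9,0,0],[0,0,0],10],[[12,0,0],[0,0,0],10],[[12,0,0],[0,0,0],10],[[12,0,0],[0,0,0],10],[[12,0,0],[0,0,0],10]]'

```text
time_s: 16.38
eef_pos: [0.5436, -0.209, 0.0412]
tcp_rot: [[-1.0, 0.03, 0.001], [0.03, 1.0, -0.001], [-0.001, -0.001, -1.0]]
ft_force: [-0.3, -0.6, -4.3]
gripper_width: 0.246
```

```bash
python3 -c "
from h import *
rel([.526,-.2088,.0402],178.3)
s=cv2.imwrite('pics/side4.png',arm.read_camera('side')[:,:,::-1])
cv2.imwrite('pics/top4.png',arm.read_camera('top')[:,:,::-1])
s=cv2.imread('pics/side4.png');t=cv2.imread('pics/top4.png')
print(proj('side',[.598,-.21,.049]),proj('side',[.62,-.186,.032]))
cv2.imwrite('pics/z6.png',cv2.hconcat([cv2.resize(t[150:250,290:390],(400,400),interpolation=2),cv2.resize(s[210:290,285:365],(400,400),interpolation=2)]))"
```

```text
t 16.38 shift mm [17.6 -0.3  1. ] rot [-0.03  0.06 -0.04] F [-0.3 -0.6 -4.3] w 0.24605293125142325
[324.96289506 247.44837886] [328.04755994 242.09633153]
```

View pics/z6.png

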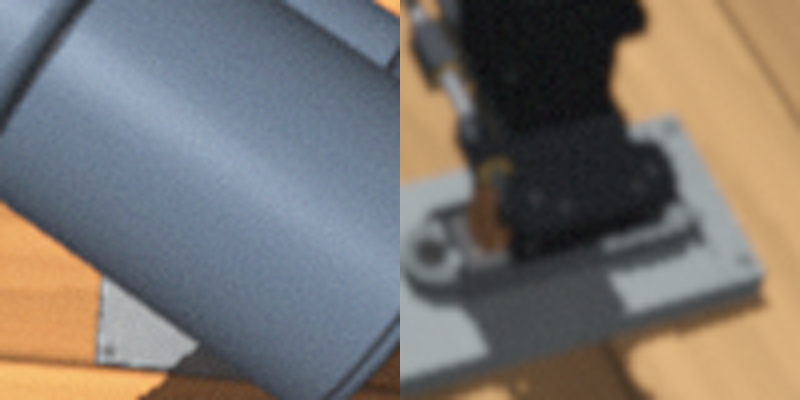

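jog_arm --plan '[[[3,0,0],[0,0,0],10],[[6,0,0],[0,0,0],10],[[9,0,0],[0,0,0],10],[[12,0,0],[0,0,0],10],[[14,0,0],[0,0,0],10],[[14,0,0],[0,0,0],10],[[14,0,0],[0,0,0],10]]'

```text
time_s: 17.07
eef_pos: [0.529, -0.2083, 0.0411]
tcp_rot: [[-1.0, 0.03, -0.0], [0.03, 1.0, 0.0], [0.0, 0.0, -1.0]]
ft_force: [0.1, -0.1, -3.1]
gripper_width: 0.245
```

jog_arm --plan '[[[1.5,0,0],[0,0,0],10],[[3,0,0],[0,0,0],10],[[4.5,0,0],[0,0,0],10],[[6,0,0],[0,0,0],10],[[6,0,0],[0,0,0],10],[[6,0,0],[0,0,0],10]]'

```text
time_s: 17.57
eef_pos: [0.5235, -0.2083, 0.0412]
tcp_rot: [[-1.0, 0.03, 0.001], [0.03, 1.0, -0.0], [-0.001, -0.0, -1.0]]
ft_force: [1.9, 1.2, -4.0]
gripper_width: 0.25
```

jog_arm --plan '[[[1.5,0,0],[0,0,0],10],[[3,0,0],[0,0,0],10],[[4.5,0,0],[0,0,0],10],[[6,0,0],[0,0,0],10],[[6,0,0],[0,0,0],10],[[6,0,0],[0,0,0],10]]'

```text
time_s: 18.07
eef_pos: [0.5175, -0.2081, 0.0412]
tcp_rot: [[-1.0, 0.03, 0.001], [0.03, 1.0, -0.0], [-0.001, -0.0, -1.0]]
ft_force: [4.8, 0.4, -5.1]
gripper_width: 0.246
```

```bash
python3 -c "
from h import *
rel([.526,-.2088,.0402],178.3)
s=cv2.imwrite('pics/side5.png',arm.read_camera('side')[:,:,::-1]);o=arm.observe();print(o['ft_force'])
s=cv2.imread('pics/side5.png')
print(proj('side',[.598,-.21,.049]),proj('side',[.588,-.21,.049]))
cv2.imwrite('pics/z7.png',cv2.resize(s[220:280,285:345],(600,600),interpolation=2))"
```

```text
t 18.07 shift mm [-8.5 -0.4  1. ] rot [-0.02  0.04 -0.04] F [ 4.8  0.4 -5.1] w 0.2463003641470837
[ 4.54253555 -0.66734026 -5.34355582]
[324.96289506 247.44837886] [321.3354216  248.55423111]
```

View pics/z7.png

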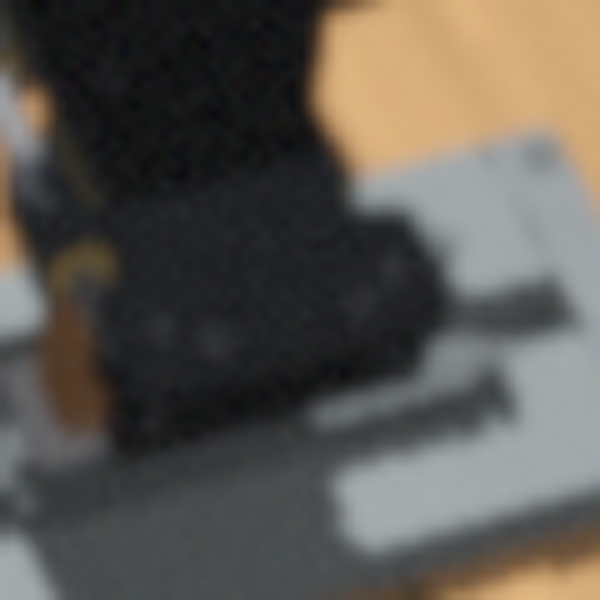

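jog_arm --plan '[[[0,0,0],[0,0,0],10],[[0,0,0],[0,0,0],10],[[0,0,0],[0,0,0],10],[[-3,0,0],[0,0,0],10],[[-6,0,0],[0,0,0],10],[[-10,0,0],[0,0,0],10],[[-14,0,0],[0,0,0],10],[[-17,0,1],[0,0,0],10],[[-17,0,1.8],[0,0,0],10],[[-17,0,1.8],[0,0,0],10]]'

```text
time_s: 18.95
eef_pos: [0.5335, -0.2079, 0.0388]
tcp_rot: [[-1.0, 0.03, -0.002], [0.03, 1.0, 0.001], [0.002, 0.001, -1.0]]
ft_force: [0.7, 0.5, -4.0]
gripper_width: 0.249
```

jog_arm --plan '[[[0,0,0.4],[0,0,0],10],[[0,0,0.8],[0,0,0],10],[[0,0,1.2],[0,0,0],10],[[0,0,1.2],[0,0,0],10],[[0,0,1.2],[0,0,0],10],[[0,0,1.2],[0,0,0],10]]'

```text
time_s: 19.45
eef_pos: [0.5334, -0.2079, 0.0383]
tcp_rot: [[-1.0, 0.03, -0.001], [0.03, 1.0, 0.001], [0.001, 0.001, -1.0]]
ft_force: [-2.1, 1.6, 2.1]
gripper_width: 0.246
```

jog_arm --plan '[[[0,0,0],[0,0,0],30],[[0,0,0],[0,0,0],45],[[0,0,0],[0,0,0],60],[[0,0,0],[0,0,0],60],[[0,0,0],[0,0,0],60],[[0,0,0],[0,0,0],60],[[0,0,0],[0,0,0],60],[[0,0,0],[0,0,0],60]]'

```text
time_s: 20.12
eef_pos: [0.5343, -0.2085, 0.038]
tcp_rot: [[-1.0, 0.03, 0.0], [0.03, 1.0, -0.0], [-0.0, -0.0, -1.0]]
ft_force: [-0.6, 0.3, -0.3]
gripper_width: 0.671
```

jog_arm --plan '[[[0,0,-5],[0,0,0],60],[[0,0,-15],[0,0,0],60],[[0,0,-30],[0,0,0],60],[[0,0,-50],[0,0,0],60],[[0,0,-75],[0,0,0],60],[[-20,0,-100],[0,0,0],60],[[-45,0,-120],[0,0,0],60],[[-75,0,-130],[0,0,0],60],[[-100,0,-135],[0,0,0],60],[[-115,0,-135],[0,0,0],60]]'

```text
time_s: 20.95
eef_pos: [0.6531, -0.2126, 0.1769]
tcp_rot: [[-1.0, 0.03, 0.007], [0.029, 1.0, -0.003], [-0.007, -0.003, -1.0]]
ft_force: [0.4, -1.3, 0.2]
gripper_width: 0.689
```

jog_arm --plan '[[[0,0,0],[0,0,0],60],[[0,0,0],[0,0,0],60],[[0,0,0],[0,0,0],60],[[0,0,0],[0,0,0],60],[[0,0,0],[0,0,0],60]]'

```text
time_s: 21.37
eef_pos: [0.6479, -0.2118, 0.173]
tcp_rot: [[-1.0, 0.031, -0.001], [0.031, 1.0, 0.001], [0.001, 0.0, -1.0]]
ft_force: [-0.2, -0.2, 0.4]
gripper_width: 0.689
```

```bash
python3 -c "
from h import *
rel([.526,-.2088,.0402],178.3)
cv2.imwrite('pics/w6.png',arm.read_camera('wrist')[:,:,::-1]);cv2.imwrite('pics/side6.png',arm.read_camera('side')[:,:,::-1])
w=cv2.imread('pics/w6.png');cv2.imwrite('pics/w6z.png',cv2.resize(w[0:240,136:376],(600,600),interpolation=2))
"
```

```text
t 21.37 shift mm [121.8  -0.8 132.9] rot [ 0.03 -0.08 -0.06] F [-0.2 -0.2  0.4] w 0.689357760175696
```

View pics/w6z.png

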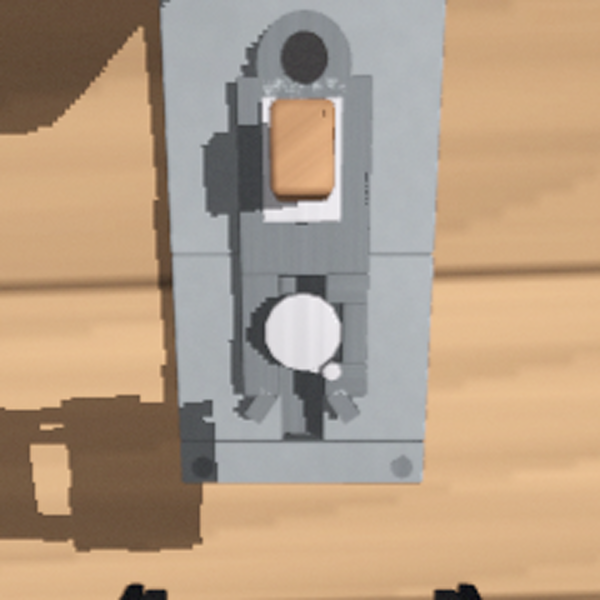

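View pics/side6.png

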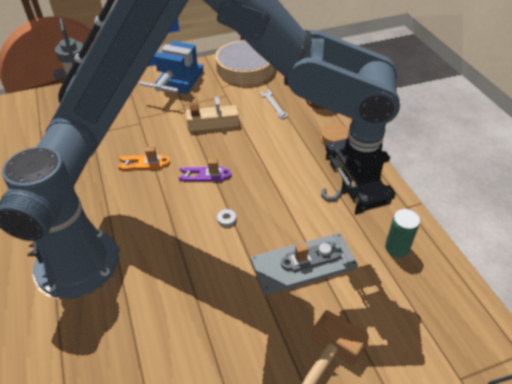

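jog_arm --plan '[[[-10,0,0],[0,5,0],60],[[-30,0,-5],[0,11,0],60],[[-50,0,-10],[0,17,0],60],[[-65,0,-15],[0,22,0],60],[[-75,0,-20],[0,26,0],60],[[-75,0,-20],[0,26,0],60],[[-75,0,-20],[0,26,0],60],[[-75,0,-20],[0,26,0],60],[[-75,0,-20],[0,26,0],60]]'

```text
time_s: 22.22
eef_pos: [0.7231, -0.2145, 0.1946]
tcp_rot: [[-0.899, 0.031, -0.438], [0.028, 1.0, 0.013], [0.438, -0.0, -0.899]]
ft_force: [0.0, -0.9, -0.2]
gripper_width: 0.689
```

```bash
python3 -c "
from h import *
s=arm.observe()
cv2.imwrite('pics/w7.png',arm.read_camera('wrist')[:,:,::-1])
u=proj('wrist',np.array([.598,-.21,.04]),s).astype(int);print(u,s['eef_pos'])
w=cv2.imread('pics/w7.png');a,b=max(u[1]-60,0),max(u[0]-60,0);cv2.imwrite('pics/w7z.png',cv2.resize(w[a:a+120,b:b+120],(600,600),interpolation=2))
"
```

```text
[256 130] [ 0.72305496 -0.21448595  0.19464742]
```

View pics/w7z.png

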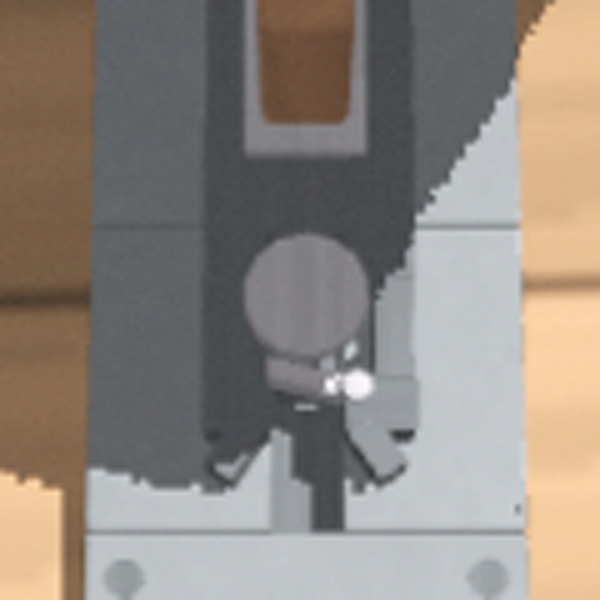

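```bash
python3 -c "
from workcell import arm
print(arm.observe()['time_s'],arm.hand_in())"
```

```text
the job is handed in; nothing more can be done
22.2667 None
```

I picked up the safety hook by its grip, laid it on the stand's deck and pushed its mouth onto the pin until the latch flipped shut. I then tugged it back, set it down, released it and handed the job in at 22.3 s.

- **Push:** the readings along the push peaked at 9.4 N. The sideways reading peaked at about 4.5 N, and the force fell as the latch gave.
- **Tug:** after about 15 mm of free play, the hook drew the pin back about 11 mm against roughly 4.6 N, so the latch held. The 11 mm comes from the arm's travel and the force, because the gripper hid the pin from the cameras during the tug.
- **Final state:** the last wrist picture shows the latch tongue lying shut across the mouth in front of the pin. The hook lies on the deck, and the gripper is well clear. I saw nothing else on the bench disturbed.
- **Disagreements:** the cameras differed by 2–4 mm, with heights reading 3–4 mm low from triangulation and the wrist view about 1.5 mm off sideways. I settled the final height by touching the hook down on the deck. No check failed.

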